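# Pry a board out of a sloping test fixture with its ejector levers and rack it

## Task

The circuit board in the sloping test fixture has been tested. Swing both ejector levers of its socket fully outward, so that they pry the board up out of the contacts, then lift the board out of its guides and set it down upright in one of the three empty slots of the wire rack, plug strip at the bottom; lower it onto the rack's base before letting go, do not drop it. Leave the levers swung out and do not disturb the other things on the bench.

Things in the scene. Friction and masses are not known exactly. Their poses are not given: they have to be found in the camera images.
- fixture: Test fixture, fixed: grey wedge-shaped case 160 deep (x), 250 wide (y), 34 mm high in front, 108 mm behind, with a sloping top plate; origin under its middle. Small terminals and a toggle on the plate, under 16 mm high, lie 60 mm or more up and down the slope from the socket.
- socket (a point): Socket's middle on the plate, 71 mm above the bench. Axes: x up the slope, y along slot and board (towards lever_left), z out of the plate, leaning 25 degrees from vertical towards the low front (the robot's right); the board slides along this z. Black guide walls 80 mm long (y), 33 mm high (z), 22 mm thick over all (x), slot 10.5 mm wide.
- lever_left (a joint): Hinge angle (rad) of the ejector lever at the socket's +y end. About 0: upright, hook over the board's ear; grows as it swings outward, away from the board; stop at 1.0. It stays where left (friction 0.035 N m). From about 0.1 its toe pries that end of the board up, about 11 mm at 1.0, with up to 6 N at the thumb pad. One lever may go right out before the other.
- lever_right (a joint): The same for the lever at the socket's -y end.
- lever_left_pad (a point): Middle of the ribbed grey thumb pad of the +y lever, moving with it; pad 16 mm (socket's x) by 28 mm long, leaning outward; upright it faces inward and up at 49 degrees, 25 mm from the board's edge, 7 mm outward of the hinge and 43 mm along socket z from it; at 1.0 40 mm outward, 17 mm along z, facing nearly along z. Push it outward and down with shut fingers.
- lever_right_pad (a point): The same on the -y lever.
- lever_left_hinge (a point): Hinge axis of the +y lever (it runs along the socket's x): 60 mm from the socket's middle along y, 8 mm above the plate. Fixed; axes as the socket's.
- lever_right_hinge (a point): The same for the -y lever, at -60 mm.
- card: The plug-in board: green circuit board 85 x 50 x 2 mm on a grey plug strip 108 long, 9 thick, 20 mm high, an aluminium rail on its upper edge; 70 mm high, 0.12 kg. Origin: middle of the strip's underside; y along the strip, z up to the rail, x across. At first fully home in the socket, 6 mm above the plate, held by sprung contacts and the lever hooks.
- board_rail (a point): Middle of the board's aluminium rail, 64 mm above the strip's underside: grasp here. Rail 50 mm along the board's y, 10 mm thick across it (x), 12 mm high (z); axes as card. Below it only the thin board, 38 mm down to the strip. Once pried up, the board rests on the lever toes and may lean up to 6 degrees in the guides.
- rack_top (a point): Middle of the top face of the rack's black base (112 x 120 mm, 12 mm above the bench, fixed). Axes: x across the slots, y along them, z up. Five steel wire hoops (74 mm along y, 38 mm high above the base, 3.2 mm wire) at x = -40, -20, 0, 20, 40 mm leave four slots 16.8 mm wide at x = -30, -10, 10, 30 mm. The slot at +30 holds another board, 50 mm high; three are empty.
- rack: The wire rack; origin under its middle, axes as rack_top. A racked board stands with its strip flat on the base, along the slot (y), its middle within 30 mm of the hoops' middle; either side may face front.
- side_cutters: Bystander: side cutters with orange and black handles lying on the bench, 136 x 55 x 17 mm; origin under its middle.
- driver_blue: Bystander: screwdriver with a blue handle lying on the bench, 162 mm long, 22 mm wide; origin under its middle.
- solder_spool: Bystander: spool of solder, 54 mm across, 38 mm high, standing at the right; origin under its middle.
Not all that is in view belongs to the job. What is meant by the card is not yellow, and is the larger of those in its own colour.

How it is judged:
On the way, in this order (a step that is already met when the one before it is completed fails the run):
1. both levers swung outward and the board pried up out of the contacts, still in its guides (value of joint each of lever_left, lever_right above 0.8 rad and z of card in the frame of socket between 0.0135 and 0.03 m), for 0.2 s.
2. the board lowered upright into an empty rack slot, still held (x of card in the frame of rack_top between -0.039 and 0.019 m and y of card in the frame of rack_top between -0.03 and 0.03 m and z of card in the frame of rack_top below 0.008 m and angle between board_rail's own z axis and vertical below 0.4 rad and contact force between card and the fingers above 0.3 N), for 0.05 s.
At the end, for the whole second after the job is handed in: Both levers still swung out (over 0.75 rad); the board let go and at rest in one of the rack's three empty slots, strip down on the base (within 5 mm), upright within 23 degrees, strip along the slot (within 17 degrees) and within 30 mm of its middle; bystanders moved less than 20 mm (value of joint each of lever_left, lever_right above 0.75 rad and x of card in the frame of rack_top between -0.039 and 0.019 m and y of card in the frame of rack_top between -0.03 and 0.03 m and z of card in the frame of rack_top below 0.005 m and angle between board_rail's own z axis and vertical below 0.4 rad and angle between the y axis of board_rail and the y axis of rack_top, either way round below 0.3 rad and linear speed of card below 0.02 m/s); the robot touches nothing.
It fails at once if a bystander (side cutters, blue screwdriver, solder spool) pushed more than 20 mm (distance of any of side_cutters, driver_blue, solder_spool from where it was at the start of the episode above 0.02 m).
It also fails if it takes over 58 s, if anything falls off the work surface, if the arm or the gripper's body presses on something with over 40 N, if the wrist force passes 120 N, or if a joint passes its speed limit or range.

## Robot

A 7-joint arm with a two-finger parallel gripper is mounted at the origin on a cart in front of the work surface, level with it; the furniture and walls round the work are solid. World frame = base frame: x ahead of the robot, y to its left, z up, the work surface at z = 0. Lengths are in m, angles in rad, forces in N, time in s.
With the tool pointing down it reaches from about 0.425 to 0.825 m from the base axis. Payload 3.6 kg.
Tool frame: the origin (TCP) lies on the centre line of the jaws, within the pads' length; the fingertips stand 17 mm ahead of it and the grasp point (between the pads) lies 2 mm behind it; z points along the fingers, y is the line along which they close (so a half turn about z gives the same grasp; the last joint's range is limited). The gripper opens to 85 mm and grips with 20 to 120 N. Pads are 22 mm wide; open, the fingers measure 114 mm over their backs; the gripper's body (76 mm by 85 mm) begins 54 mm behind the grasp point. The pads swing forward as they close: fully open they stand 13 mm farther back than shut.
Start: joints at [1.304, 0.615, -0.013, 1.423, 0.008, 1.103, -0.04], TCP at [0.154, -0.631, 0.248] pointing down, gripper open.
Joint ranges: [-3.12, 3.12], [-0.3, 2.06], [-1.34, 1.32], [0.26, 2.42], [-1.36, 4.5], [0.01, 1.98], [-2.84, 2.84]. Speed limits (rad/s): [2.79, 2.79, 3.14, 3.14, 3.14, 3.14, 3.14].

## Interface

Orientations are given as a unit quaternion [x, y, z, w].
In Python, from station import arm gives the robot as it stands. The module is installed in compiled form; this text tells all that it offers.
- The arm moves only by the tool apply_moves, never from a script. Its argument "plan" is a list of rows, each a list of 4 numbers: the shift along the tool's x, y, z in m, then the turn about the tool's z in degrees. A call has exactly 10 rows; each row shifts and turns the commanded pose from where the row before left it, along the tool's axes as they then stand; what a row does not reach is not made up. A row lasts 1/10 s, in which the tool goes at most 50 mm and 8.59 degrees, less where a joint would pass 70% of its speed; a pose out of reach is approached as far as the arm can. A call with a gripper value outside its range is refused whole. "gripper" is the opening in per cent of the stroke, from 0 (shut) to 100 (fully open), set as the call begins (left out, the last holds). The fingers move at their own pace and stop on an object; "squeeze" is the grip in N (left out, the last holds). Time passes only in rows, so rows that do not move let the fingers close, or fill a call up. It gives the time, the measured TCP pose, the force, the opening and the grip force at its end, in the units of the state.
- arm.get_obs(): the state, without advancing time (a new reading comes with each control period).
- arm.capture(name): name is "scene" or "top" or "wrist"; returns a dict with "color" (400x640x3 uint8, red, green, blue), "range_z" (400x640 float32, m along the optical axis (not along the pixel's ray), 0 where there is no reading), "K" (3x3 intrinsics, pixels), "extrinsics" (4x4, takes a point from camera to world coordinates); the wrist camera has in their place "hand_eye" (4x4, takes a point from camera to tool coordinates, whose origin is the TCP and whose axes are the flange's). Camera axes: x right, y up, looking along -z (the intrinsics and any distortion apply to the point x, -y, -z); pixel columns grow to the right and rows downward; lengths in m; the calibration is good to about 2 mm. The wrist camera is an equidistant fisheye: a pixel r from the principal point sees the ray r / f radians off the axis. A picture is of the moment at which its call begins: read the wrist's pose just before it.
- arm.finish_job(): hands the job in; it is judged then, once.
Trained networks look in the newest picture that a camera, given by its name, has taken for a name from the list of things; names that differ only in an ending like _2 or _b are one class to them, and where a whole thing is asked for, a point or a joint stands for the part that bears it (a point fixed in the world has none). Each returns a list of dicts, best first, with "conf" (0 to 1); they miss things now and then, are a little off and sometimes report something else, mostly with a low value. They report only what shows in the picture. A call takes as long as a camera call. They do not tell look-alikes from the thing itself.
- arm.outline_of(camera, thing): "region" (400x640 bool, what is visible of it) and "at" ([column, row] in pixels, amid what is visible of it).
- arm.spot_point(camera, thing): "at" ([column, row] in pixels: a listed point, or the origin of a listed thing).
The state is a dict: "time": time; "q": joint angles; "joint_vel": joint speeds; "joint_torque": joint torques, N m; "position": TCP position; "tool_rot": TCP orientation; "force": force on the tool from outside, world axes, zero at the start; "moment": the same for the moment, N m; "finger_gap": finger opening in m; "grip_force": force on a finger pad.
Only numpy, scipy, OpenCV 4.12 (cv2) and the standard library are available. Lean on these libraries where they do the work, as an engineer would, in place of code of your own. Each camera call takes 0.05 s, during which the arm holds its last target. There are 200 camera calls.

## Working session

There is one attempt and no reset: what is moved stays moved. The work goes in short steps, Python scripts to look and compute and a tool call to move; the robot and the scene stay as the last step left them, time stands still between calls to the robot, and variables do not carry over. Pictures are saved under pics/ and viewed, at most 11 in all, crops included, and the job is handed in when it is done.

Besides the shell and the picture viewer there is one more tool, called as name(argument=value, ...), one argument or row to a line, values as JSON. apply_moves: Moves the arm, as the interface text tells. Its arguments: {"type":"object","properties":{"plan":{"type":"array"},"gripper":{"type":"number"},"squeeze":{"type":"number"}},"required":["plan"]}

```bash
mkdir -p pics; cat > h.py <<'E'
import numpy as np, cv2
from station import arm
from scipy.spatial.transform import Rotation as R
def world(c,px,z=None):
    """pixel -> world by depth (median 3x3) for fixed cams"""
    u,v=px; K=c["K"]; E=c["extrinsics"]
    d=c["range_z"][int(v)-1:int(v)+2,int(u)-1:int(u)+2]; d=np.median(d[d>0]) if (d>0).any() else np.nan
    x=(u-K[0,2])/K[0,0]; y=(v-K[1,2])/K[1,1]
    if z is not None:
        r=E[:3,:3]@np.array([x,-y,-1]); return E[:3,3]+r*(z-E[2,3])/r[2]
    return (E@np.array([x*d,-y*d,-d,1]))[:3]
def save(n,im): cv2.imwrite("pics/"+n,im[...,::-1])
E
python3 - <<'E'
from h import *
np.set_printoptions(precision=3,suppress=True)
o=arm.get_obs(); print(o["position"],o["tool_rot"],o["finger_gap"])
ims=[]
for cam in("scene","top"):
    c=arm.capture(cam); ims.append(c["color"]); print(cam,c["extrinsics"],c["K"][0])
    for t in["socket","lever_left_pad","lever_right_pad","lever_left_hinge","lever_right_hinge","board_rail","card","rack_top","rack","fixture","side_cutters","driver_blue","solder_spool"]:
        for s in arm.spot_point(cam,t)[:3]:
            print(t,round(s["conf"],2),np.round(s["at"]),world(c,s["at"]))
    save(cam+"0.png",c["color"])
E
```

```text
[ 0.154 -0.631  0.247] [ 0.993  0.12  -0.    -0.001] 0.08534519641057178
scene [[-0.762  0.489 -0.424 -0.002]
 [-0.647 -0.568  0.508  0.55 ]
 [ 0.008  0.662  0.749  0.994]
 [ 0.     0.     0.     1.   ]] [450.519   0.    316.112]
socket 0.69 [308. 176.] [ 0.586 -0.118  0.088]
socket 0.31 [308. 192.] [ 0.546 -0.07   0.089]
lever_left_pad 0.38 [330. 180.] [ 0.511 -0.121  0.121]
lever_right_pad 0.58 [301. 146.] [ 0.658 -0.172  0.12 ]
lever_left_hinge 0.93 [320. 188.] [ 0.533 -0.11   0.085]
lever_right_hinge 0.96 [300. 162.] [ 0.642 -0.144  0.087]
board_rail 0.94 [291. 304.] [0.383 0.179 0.011]
board_rail 0.77 [318. 155.] [ 0.584 -0.161  0.139]
board_rail 0.77 [357. 259.] [ 0.342 -0.034  0.006]
card 0.88 [339. 261.] [0.375 0.002 0.004]
card 0.79 [288. 279.] [ 0.44   0.126 -0.001]
card 0.52 [308. 173.] [ 0.593 -0.126  0.092]
rack_top 0.7 [256. 238.] [0.59  0.095 0.011]
rack 0.9 [254. 243.] [0.579 0.11  0.012]
rack 0.28 [307. 191.] [ 0.552 -0.076  0.086]
fixture 0.73 [307. 189.] [ 0.556 -0.078  0.088]
side_cutters 0.86 [261. 342.] [ 0.376  0.291 -0.001]
side_cutters 0.18 [318. 155.] [ 0.58
[... 576 characters left out ...]
[ 0.537 -0.111  0.086]
lever_right_hinge 0.97 [357. 152.] [ 0.652 -0.153  0.087]
board_rail 0.67 [252. 241.] [0.39  0.174 0.009]
board_rail 0.63 [316. 260.] [ 0.331 -0.026  0.006]
board_rail 0.57 [364. 167.] [ 0.589 -0.165  0.14 ]
card 0.98 [267. 228.] [0.434 0.131 0.002]
card 0.93 [309. 244.] [ 0.382 -0.003  0.   ]
card 0.68 [349. 173.] [ 0.584 -0.126  0.101]
rack_top 0.81 [277. 179.] [0.589 0.098 0.013]
rack 0.68 [277. 178.] [0.592 0.1   0.01 ]
fixture 0.85 [347. 176.] [ 0.574 -0.12   0.095]
fixture 0.34 [348. 191.] [ 0.525 -0.12   0.12 ]
side_cutters 0.6 [211. 250.] [ 0.366  0.303 -0.002]
driver_blue 0.73 [201. 184.] [0.574 0.341 0.016]
solder_spool 0.75 [435. 227.] [ 0.429 -0.388  0.039]
```

```bash
python3 - <<'E'
import cv2,numpy as np
a=cv2.imread("pics/scene0.png");b=cv2.imread("pics/top0.png")
x=cv2.resize(a[100:380,160:440],(560,560));
cv2.imwrite("pics/v1.png",x)
y=cv2.resize(b[120:290,190:460],None,fx=2.9,fy=2.9)
cv2.imwrite("pics/v2.png",y)
E
```

```text
(no output)
```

View pics/v1.png

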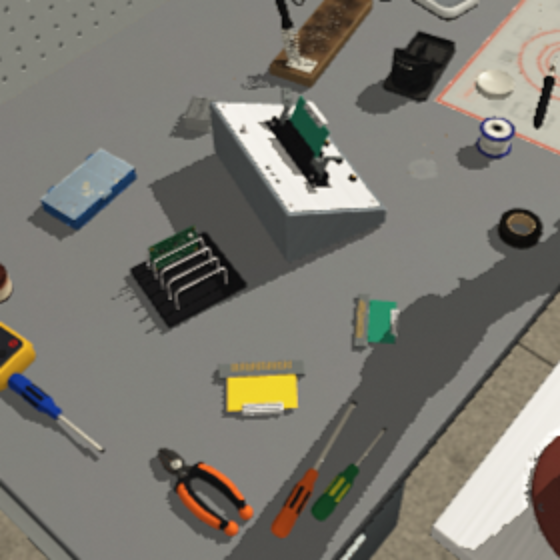

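View pics/v2.png

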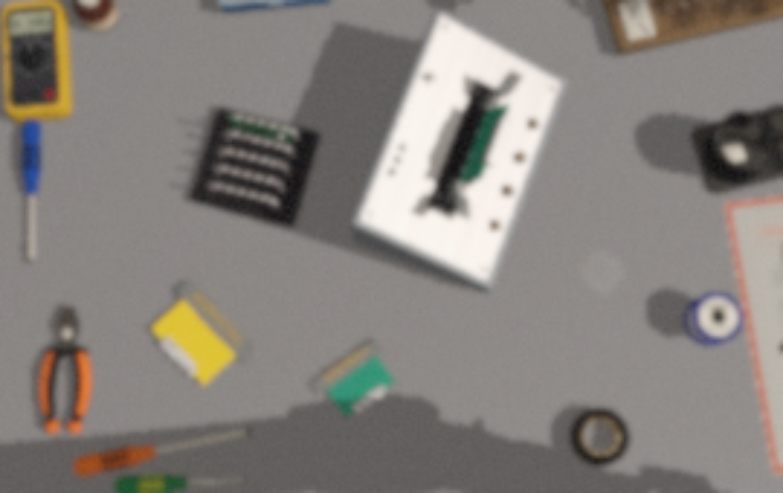

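v1/v2 show these candidates for the card, in scene pixels:
- Yellow board at (291,297): excluded by its colour.
- Small green board at (349,260): too small.
- Green board in the rack at (248,224): a different board.
- Green board in the fixture's socket at (315,163): this is the larger green one, so I choose it.

The cutters are at (261,350), the blue driver at (190,308) and the spool at (407,168). I'll bring the wrist camera over the fixture for the close check.

apply_moves(
  plan=[
    [0.035,-0.0257,-0.004,0],
    [0.035,-0.0257,-0.004,0],
    [0.035,-0.0257,-0.004,0],
    [0.035,-0.0257,-0.004,0],
    [0.035,-0.0257,-0.004,0],
    [0.035,-0.0257,-0.004,0],
    [0.035,-0.0257,-0.004,0],
    [0.035,-0.0257,-0.004,0],
    [0.035,-0.0257,0,0],
    [0.035,-0.0257,0,0],
  ],
  gripper=0,
)

```text
time: 2.4
position: [0.4344, -0.2972, 0.2808]
tool_rot: [0.993, 0.12, 0.0, 0.0]
force: [1.2, -0.1, -0.5]
finger_gap: 0.0002
grip_force: 0.0
```

apply_moves(
  plan=[
    [0.035,-0.0257,0,0],
    [0.035,-0.0257,0,0],
    [0.035,-0.0257,0,0],
    [0.035,-0.0257,0,0],
    [0.035,-0.0257,0,0],
    [0,0,0,8.3],
    [0,0,0,8.3],
    [0,0,0,8.3],
    [0,0,0,8.3],
    [0,0,0,0],
  ],
)

```text
time: 3.4
position: [0.5729, -0.1319, 0.2804]
tool_rot: [0.986, -0.169, 0.0, 0.0]
force: [-0.2, 0.2, -0.9]
finger_gap: 0.0001
grip_force: 0.0
```

```bash
cat >> h.py <<'E'
def wcap():
    o=arm.get_obs(); c=arm.capture("wrist"); T=np.eye(4)
    T[:3,:3]=R.from_quat(o["tool_rot"]).as_matrix(); T[:3,3]=o["position"]
    c["extrinsics"]=T@c["hand_eye"]; return c,o
def wrays(c,u,v):
    K=c["K"]; a=(np.asarray(u,float)-K[0,2])/K[0,0]; b=(np.asarray(v,float)-K[1,2])/K[1,1]
    r=np.hypot(a,b); s=np.where(r>1e-9,np.tan(np.minimum(r,1.5))/np.maximum(r,1e-9),1)
    return np.stack([a*s,-b*s,-np.ones_like(a)],-1)   # unit depth along axis
def wworld(c,px,z=None):
    E=c["extrinsics"]; u,v=px; r=wrays(c,u,v)
    d=c["range_z"][int(v)-1:int(v)+2,int(u)-1:int(u)+2]; d=np.median(d[d>0]) if (d>0).any() else np.nan
    w=E[:3,:3]@r
    if z is not None: return E[:3,3]+w*(z-E[2,3])/w[2]
    return E[:3,3]+w*d
def wcloud(c):
    v,u=np.mgrid[:400,:640]; P=wrays(c,u,v)*c["range_z"][...,None]
    return P@c["extrinsics"][:3,:3].T+c["extrinsics"][:3,3]
E
python3 - <<'E'
from h import *
np.set_printoptions(precision=4,suppress=True)
c,o=wcap(); print(o["position"],o["tool_rot"],o["q"],o["finger_gap"],o["time"]); print(c["hand_eye"],c["K"])
hz={"lever_left_hinge":.0783,"lever_right_hinge":.0783,"socket":.071,"board_rail":.071+70*.906e-3,"rack_top":.012,"lever_left_pad":.0783+.039,"lever_right_pad":.0783+.039}
for t in list(hz)+["card","rack"]:
    for s in arm.spot_point("wrist",t)[:3]:
        print(t,round(s["conf"],2),np.round(s["at"]),wworld(c,s["at"]),wworld(c,s["at"],hz.get(t)) if t in hz else "")
save("v3.png",c["color"])
for cam in("scene","top"):
    c=arm.capture(cam)
    for t in hz:
        for s in arm.spot_point(cam,t)[:2]: print(cam,t,round(s["conf"],2),world(c,s["at"],hz[t]))
E
```

```text
[ 0.5729 -0.1319  0.2804] [ 0.9857 -0.1687  0.0001  0.0002] [ 0.1671  0.4872  0.0346  1.5662 -0.0179  1.0885 -1.7039] 0.0001386088983692325 3.4
[[-0.0001  0.95    0.3123  0.0805]
 [ 1.     -0.      0.0003 -0.0005]
 [ 0.0003  0.3123 -0.95   -0.1258]
 [ 0.      0.      0.      1.    ]] [[309.7069   0.     322.9172]
 [  0.     309.7069 199.4825]
 [  0.       0.       1.    ]]
lever_left_hinge 0.59 [313. 208.] [ 0.5443 -0.1102  0.0869] [ 0.5415 -0.1089  0.0783]
lever_right_hinge 0.98 [317.  99.] [ 0.6532 -0.1532  0.0885] [ 0.6533 -0.1531  0.0783]
lever_right_hinge 0.27 [315. 157.] [ 0.6001 -0.1323  0.104 ] [ 0.5959 -0.1301  0.0783]
socket 0.59 [311. 149.] [ 0.6074 -0.1312  0.0976] [ 0.6038 -0.1289  0.071 ]
board_rail 0.83 [348. 167.] [ 0.5877 -0.1597  0.1402] [ 0.5863 -0.1598  0.1344]
board_rail 0.71 [193. 314.] [0.4018 0.1699 0.0089] [0.4799 0.0663 0.1344]
rack_top 0.6 [169. 201.] [0.6001 0.0974 0.013 ] [0.6    0.0981 0.012 ]
lever_left_pad 0.63 [327. 231.] [ 0.5278 -0.1197  0.1208] [ 0.5263 -0.1192  0.1173]
lever_right_pad 0.6 [338.  90.] [ 0.6544 -0.1747  0.1177] [ 0.6544 -0.1747  0.1
[... 299 characters left out ...]
783]
scene socket 0.96 [ 0.5919 -0.1199  0.071 ]
scene board_rail 0.9 [0.2972 0.0446 0.1344]
scene board_rail 0.76 [0.3349 0.2227 0.1344]
scene rack_top 0.64 [0.5971 0.0924 0.012 ]
scene lever_left_pad 0.57 [ 0.5226 -0.1239  0.1173]
scene lever_right_pad 0.48 [ 0.6592 -0.1781  0.1173]
top lever_left_hinge 0.91 [ 0.5378 -0.1072  0.0783]
top lever_left_hinge 0.6 [ 0.4129 -0.3792  0.0783]
top socket 0.98 [ 0.5869 -0.1347  0.071 ]
top board_rail 0.89 [0.3745 0.1504 0.1344]
top board_rail 0.65 [ 0.3302 -0.0283  0.1344]
top rack_top 0.92 [0.5765 0.0874 0.012 ]
top rack_top 0.23 [ 0.6117 -0.1336  0.012 ]
top lever_right_pad 0.56 [0.5475 0.3101 0.1173]
top lever_right_pad 0.46 [0.3688 0.2737 0.1173]
```

View pics/v3.png

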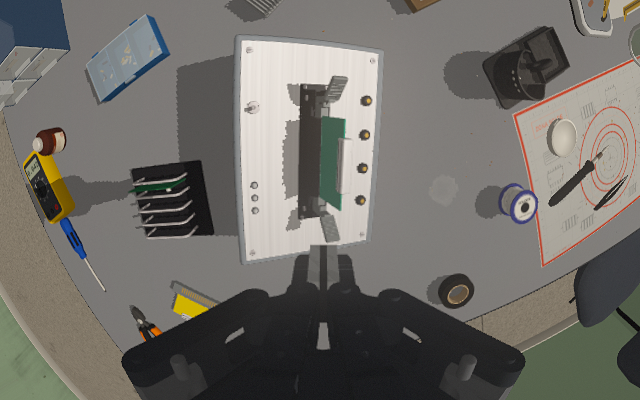

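v3 shows the green board in its socket at (335,165), with the rail at (345,165). The grey thumb pads are at (330,230) and (338,88), and the rack is at (172,200) with its filled slot at the top. I'll fit the axes from the depth cloud.

```bash
python3 - <<'E'
from h import *
np.set_printoptions(precision=4,suppress=True)
c,o=wcap(); P=wcloud(c).reshape(-1,3); C=c["color"].reshape(-1,3).astype(int)
def pca(Q):
    m=Q.mean(0); w,v=np.linalg.eigh(np.cov(Q.T)); return m,w,v
box=lambda x0,x1,y0,y1,z0,z1:(P[:,0]>x0)&(P[:,0]<x1)&(P[:,1]>y0)&(P[:,1]<y1)&(P[:,2]>z0)&(P[:,2]<z1)
b=box(.5,.7,-.22,-.05,.125,.16)
g=b&(C.min(1)>110); Q=P[g]; m,w,v=pca(Q); print("rail",g.sum(),m,Q.min(0),Q.max(0),"dir",v[:,2],np.degrees(np.arctan(v[1,2]/v[0,2])))
# plate: bright points
g=box(.4,.8,-.3,.05,.03,.112)&(C.min(1)>150); Q=P[g]; m,w,v=pca(Q)
for _ in range(3):
    n=v[:,0]*np.sign(v[2,0]); Q=Q[abs((Q-m)@n)<.004]; m,w,v=pca(Q)
n=v[:,0]*np.sign(v[2,0])
print("plate",len(Q),m,n,"tilt",np.degrees(np.arccos(n[2])),"y-axis ang",np.degrees(np.arctan2(n[1],n[0]))+90)
r=cv2.minAreaRect((Q[:,:2]*1000).astype(np.float32)); print(r, "z at hinge mid",(m@n-n[0]*.597-n[1]*-.131)/n[2])
# rack base & hoops
g=box(.45,.75,0.0,.2,.006,.018)&(C.max(1)<70); Q=P[g]; print("base",len(Q),Q.mean(0),cv2.minAreaRect((Q[:,:2]*1000).astype(np.float32)))
h=c["color"][130:260,110:240]; save("v4.png",cv2.resize(np.hstack([h]),None,fx=4,fy=4,interpolation=cv2.INTER_CUBIC))
g=box(.5,.7,0.0,.2,.04,.056)&(C.min(1)>90); Q=P[g]; print("hoops",len(Q))
# per-angle projection sharpness
best=max(((lambda s:(np.histogram(s,bins=np.arange(s.min(),s.max(),.002))[0].astype(float)**2).sum())(Q[:,0]*np.cos(a)+Q[:,1]*np.sin(a)),a) for a in np.radians(np.arange(-30,31,.5)))
a=best[1]; s=Q[:,0]*np.cos(a)+Q[:,1]*np.sin(a); t=-Q[:,0]*np.sin(a)+Q[:,1]*np.cos(a)
hh,e=np.histogram(s,bins=np.arange(s.min(),s.max(),.003)); print("x axis ang",np.degrees(a)); print(np.c_[e[:-1],hh].T, t.min(),t.max())
E
```

```text
rail 698 [ 0.5894 -0.157   0.1386] [ 0.5171 -0.1816  0.125 ] [ 0.6671 -0.1152  0.1431] dir [-0.9273  0.3744 -0.0037] -21.987868213490493
plate 18602 [ 0.6167 -0.1235  0.0776] [-0.1542 -0.3947  0.9058] tilt 25.072149082690373 y-axis ang -21.338571027941043
((599.5086059570312, -131.70944213867188), (151.3466033935547, 241.2554931640625), 68.39055633544922) z at hinge mid 0.07098038885799819
base 3884 [0.5979 0.087  0.0121] ((598.9299926757812, 97.11949157714844), (120.72891235351562, 111.43043518066406), 74.43949127197266)
hoops 489
x axis ang -14.999999999999998
[[ 0.5103  0.5133  0.5163  0.5193  0.5223  0.5253  0.5283  0.5313  0.5343
   0.5373  0.5403  0.5433  0.5463  0.5493  0.5523  0.5553  0.5583  0.5613
   0.5643  0.5673  0.5703  0.5733  0.5763  0.5793  0.5823  0.5853  0.5883
   0.5913]
 [62.     33.      0.      0.      0.      0.     10.     82.      3.
   0.      0.      0.      0.     27.     65.      0.      0.      0.
   0.      0.     74.     24.      0.      9.      1.      0.      8.
  89.    ]] 0.2108530587321531 0.286447008995624
```

View pics/v4.png

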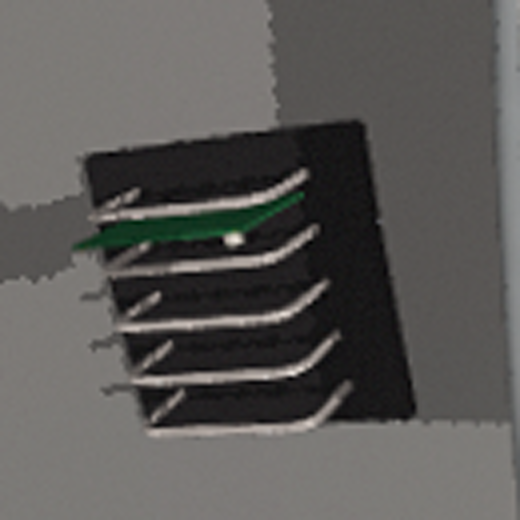

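v4 shows the filled slot at the top, on the world +x side. The four hoops below it bound the three empty slots. I'll go to the left lever first.

apply_moves(
  plan=[
    [0,0,0,2.2],
    [-0.0184,0.008,0,0],
    [-0.0184,0.008,0,0],
    [0,0,0.025,0],
    [0,0,0.025,0],
    [0,0,0.025,0],
    [0,0,0.025,0],
    [0,0,0.02,0],
    [0,0,0.009,0],
    [0,0,0,0],
  ],
)

```text
time: 5.75
position: [0.5321, -0.1333, 0.1503]
tool_rot: [0.982, -0.188, -0.001, -0.0]
force: [-0.4, 0.2, 1.6]
finger_gap: 0.0001
grip_force: 0.0
```

```bash
python3 - <<'E'
from h import *
c,o=wcap(); print(o["position"],o["tool_rot"],o["force"])
s=arm.capture("scene")["color"]
a=cv2.resize(c["color"][60:280,200:440],None,fx=2.4,fy=2.4,interpolation=cv2.INTER_CUBIC)
b=cv2.resize(s[110:230,270:350],None,fx=2.2*2,fy=2.2*2,interpolation=cv2.INTER_CUBIC)[:528]
save("v5.png",np.hstack([a[:528],b[:,:220*1]]))
E
```

```text
[ 0.53208648 -0.13332182  0.15033067] [ 9.82196637e-01 -1.87851543e-01 -1.24928553e-03 -5.23415933e-05] [-0.39074828  0.18882535  1.56658547]
```

View pics/v5.png

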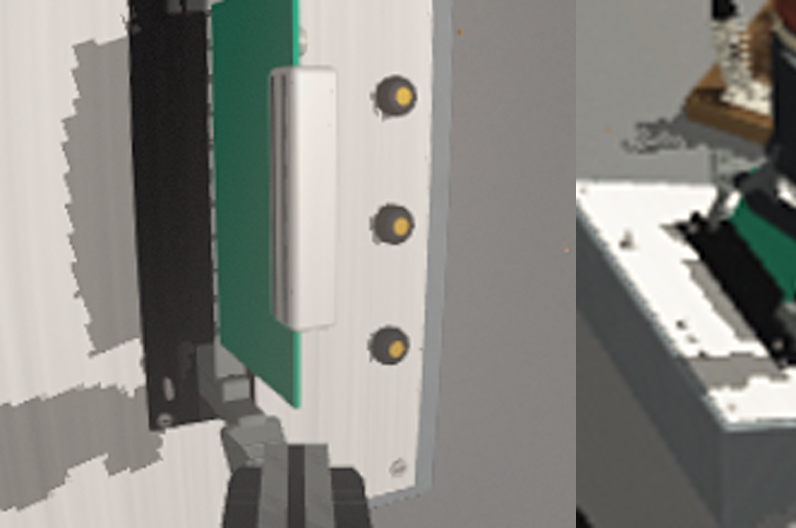

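apply_moves(
  plan=[
    [-0.0005,-0.0025,0.005,0],
    [-0.0005,-0.0025,0.004,0],
    [-0.0057,-0.0009,0.0018,0],
    [-0.0057,-0.0009,0.0019,0],
    [-0.0057,-0.0013,0.003,0],
    [-0.0057,-0.0014,0.003,0],
    [-0.0051,-0.0019,0.004,0],
    [-0.0051,-0.0019,0.004,0],
    [-0.0035,-0.0012,0.003,0],
    [-0.0035,-0.0012,0.003,0],
  ],
)

```text
time: 6.85
position: [0.4998, -0.1037, 0.1183]
tool_rot: [0.982, -0.188, -0.0, 0.0]
force: [0.8, -1.0, 1.8]
finger_gap: -0.0
grip_force: 1.0
```

apply_moves(
  plan=[
    [0,0,0,0],
    [0,0,0,0],
    [0,0,0,0],
    [0,0,0,0],
    [0,0,0,0],
    [0,0,0,0],
    [0,0,0,0],
    [0,0,0,0],
    [0,0,0,0],
    [0,0,0,0],
  ],
)

```text
time: 7.85
position: [0.5004, -0.1038, 0.1187]
tool_rot: [0.982, -0.188, 0.0, -0.0]
force: [-0.2, -0.2, -0.8]
finger_gap: -0.0001
grip_force: 0.1
```

```bash
python3 - <<'E'
from h import *
np.set_printoptions(precision=4,suppress=True)
c,o=wcap(); print(o["position"],o["force"],o["moment"])
a=cv2.resize(c["color"][60:280,220:420],None,fx=2.4,fy=2.4,interpolation=cv2.INTER_CUBIC)
save("v6.png",a)
E
```

```text
[ 0.5004 -0.1038  0.1187] [-0.2494 -0.2081 -0.7754] [-0.0291  0.0326  0.0276]
```

View pics/v6.png

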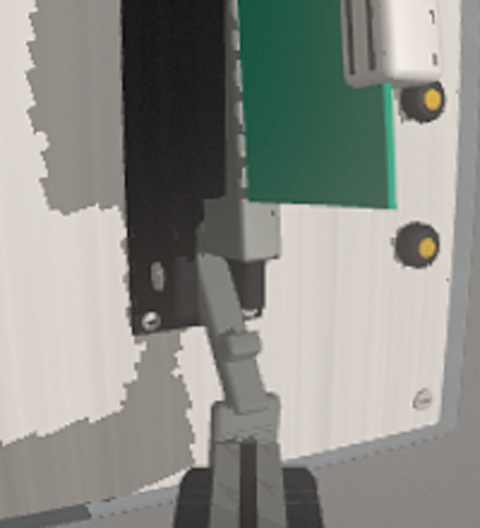

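v6 shows the left lever swung out, with its pad under the fingertips at (245,430) and the strip end raised at (240,230). I'll press a little further to find the stop.

apply_moves(
  plan=[
    [-0.001,-0.0004,0.001,0],
    [0,-0.0004,0.001,0],
    [0,0,0.001,0],
    [0,0,0,0],
    [0,0,0,0],
    [0,0,0,0],
    [0,0,0,0],
    [0,0,0,0],
    [0,0,0,0],
    [0,0,0,0],
  ],
)

```text
time: 8.9
position: [0.4995, -0.1024, 0.1156]
tool_rot: [0.982, -0.188, -0.0, -0.0]
force: [-2.1, 0.3, 2.1]
finger_gap: -0.0002
grip_force: 1.5
```

apply_moves(
  plan=[
    [0,0,0.001,0],
    [0,0,0.001,0],
    [0,0,0.001,0],
    [0,0,0,0],
    [0,0,0,0],
    [0,0,0,0],
    [0,0,0,0],
    [0,0,0,0],
    [0,0,0,0],
    [0,0,0,0],
  ],
)

```text
time: 9.9
position: [0.4993, -0.1022, 0.1134]
tool_rot: [0.982, -0.188, -0.0, -0.0]
force: [-3.9, 3.4, 11.3]
finger_gap: -0.0002
grip_force: 5.1
```

apply_moves(
  plan=[
    [0,0,-0.02,0],
    [0,0,-0.031,0],
    [0,0,-0.031,0],
    [0.032,0.0033,0,0],
    [0.032,0.0033,0,0],
    [0.0325,0.0033,0,0],
    [0.032,0.0033,0,0],
    [0.032,0.0033,0,0],
    [0,0,0.02,0],
    [0,0,0.012,0],
  ],
)

```text
time: 10.9
position: [0.6428, -0.1784, 0.1604]
tool_rot: [0.982, -0.189, -0.001, 0.0]
force: [-0.3, 0.9, 0.6]
finger_gap: -0.0
grip_force: 0.0
```

```bash
python3 - <<'E'
from h import *
np.set_printoptions(precision=4,suppress=True)
c,o=wcap(); p=o["position"]-[.598,-.129,0]; e=np.array([.930,-.368]);f=np.array([-.368,-.930]); print("a,d,h",p[:2]@e,p[:2]@f,p[2],o["force"])
for cam in("wrist","top","scene"):
    C=c if cam=="wrist" else arm.capture(cam); W=wworld if cam=="wrist" else world
    for t,z in(("lever_right_pad",.1173),("lever_left_pad",.09),("lever_right_hinge",.0783),("board_rail",.138)):
        for s in arm.spot_point(cam,t)[:2]:
            w=W(C,s["at"],z);q=w-[.598,-.129,0]; print(cam,t,round(s["conf"],2),np.round(s["at"]),w,"a,d",q[:2]@e,q[:2]@f)
E
```

```text
a,d,h 0.05987519058897259 0.029424688415892356 0.16037849678171634 [-0.3085  0.852   0.5715]
wrist lever_right_pad 0.74 [309. 222.] [ 0.656  -0.1745  0.1173] a,d 0.07066848602232567 0.020932850122687894
wrist lever_right_hinge 0.86 [283. 214.] [ 0.6545 -0.1512  0.0783] a,d 0.060762782469617485 -0.000143232423521366
wrist board_rail 0.91 [326. 326.] [ 0.5944 -0.1607  0.138 ] a,d 0.008381618890054562 0.030833649755661753
top lever_right_hinge 0.58 [359. 151.] [ 0.6592 -0.1594  0.0783] a,d 0.06814090468923513 0.005771945964579945
top board_rail 0.71 [250. 243.] [0.373 0.157 0.138] a,d -0.31445855870685896 -0.18320391168812383
top board_rail 0.67 [320. 257.] [ 0.3335 -0.0377  0.138 ] a,d -0.27953288568841206 0.012451941618804778
scene lever_right_pad 0.38 [304. 146.] [ 0.6561 -0.179   0.1173] a,d 0.07247228411296414 0.025101138786310435
scene lever_right_pad 0.2 [319. 189.] [ 0.5136 -0.0803  0.1173] a,d -0.09645906967297345 -0.01422116167798139
scene lever_left_pad 0.26 [301. 146.] [ 0.6829 -0.1957  0.09  ] a,d 0.10352355159671593 0.030798192854789155
scene lever_right_hinge 0.72 [295. 164.] [ 0.6546 -0.1381  0.0783] a,d 0.055922553475036545 -0.012392828064634
scene lever_right_hinge 0.31 [253. 236.] [0.5589 0.1245 0.0783] a,d -0.1296055895412121 -0.2213828365128363
scene board_rail 0.97 [293. 301.] [0.3349 0.22   0.138 ] a,d -0.37308014748049495 -0.22779125565579172
scene board_rail 0.8 [358. 262.] [0.2895 0.0489 0.138 ] a,d -0.35241048150791 -0.05192726862830023
```

apply_moves(
  plan=[
    [0.002,-0.001,0.009,0],
    [0.0005,-0.0025,0.005,0],
    [0.0005,-0.0025,0.004,0],
    [0.0057,-0.0009,0.0018,0],
    [0.0057,-0.0009,0.0019,0],
    [0.0057,-0.0013,0.003,0],
    [0.0057,-0.0014,0.003,0],
    [0.0051,-0.0019,0.004,0],
    [0.0051,-0.0019,0.004,0],
    [0.0035,-0.0012,0.004,0],
  ],
)

```text
time: 12.65
position: [0.6865, -0.1775, 0.1228]
tool_rot: [0.982, -0.188, 0.001, -0.0]
force: [-0.3, -0.0, 1.5]
finger_gap: 0.0001
grip_force: 1.0
```

apply_moves(
  plan=[
    [0.0035,-0.0012,0.004,0],
    [0.001,-0.0008,0.002,0],
    [0,0,0.001,0],
    [0,0,0.001,0],
    [0,0,0,0],
    [0,0,0,0],
    [0,0,0,0],
    [0,0,0,0],
    [0,0,0,0],
    [0,0,0,0],
  ],
)

```text
time: 13.65
position: [0.6905, -0.1778, 0.1152]
tool_rot: [0.982, -0.188, 0.001, 0.0]
force: [2.7, -1.6, 2.2]
finger_gap: 0.0002
grip_force: 1.6
```

apply_moves(
  plan=[
    [0,0,0.001,0],
    [0,0,0.001,0],
    [0,0,0.0005,0],
    [0,0,0,0],
    [0,0,0,0],
    [0,0,0,0],
    [0,0,0,0],
    [0,0,0,0],
    [0,0,0,0],
    [0,0,0,0],
  ],
)

```text
time: 14.65
position: [0.6913, -0.1775, 0.1138]
tool_rot: [0.982, -0.188, 0.002, 0.0]
force: [2.2, -0.9, 5.3]
finger_gap: -0.0001
grip_force: 3.2
```

apply_moves(
  plan=[
    [0,0,-0.02,0],
    [0,0,-0.03,0],
    [0,0,-0.03,0],
    [-0.03,0.004,-0.03,0],
    [-0.03,0.004,0,0],
    [-0.03,0.004,0,0],
    [-0.03,0.004,0,0],
    [-0.015,0.004,0,0],
    [0,0,0,0],
    [0,0,0,0],
  ],
  gripper=38,
  squeeze=20,
)

```text
time: 15.65
position: [0.5565, -0.1456, 0.2216]
tool_rot: [0.982, -0.188, -0.001, -0.0]
force: [-0.2, -0.1, -0.1]
finger_gap: 0.0324
grip_force: 0.0
```

```bash
cat > m.py <<'E'
from h import *
np.set_printoptions(precision=4,suppress=True)
e=np.array([.930,-.368]);f=np.array([-.368,-.930])
c,o=wcap(); p=o["position"]-[.598,-.129,0]; print("a,d,h",p[:2]@e,p[:2]@f,p[2],o["force"],o["finger_gap"])
for t,z in(("lever_right_pad",.094),("lever_left_pad",.094),("board_rail",.145)):
    for s in arm.spot_point("wrist",t)[:2]:
        w=wworld(c,s["at"],z);q=w-[.598,-.129,0]; print(t,round(s["conf"],2),np.round(s["at"]),w,wworld(c,s["at"]),"a,d",q[:2]@e,q[:2]@f)
P=wcloud(c).reshape(-1,3);C=c["color"].reshape(-1,3).astype(int); q=P-[.598,-.129,0]; A=q[:,:2]@e;D=q[:,:2]@f;H=P[:,2]
g=(abs(A)<.04)&(D>.01)&(D<.06)&(H>.12)&(H<.17)&(C.min(1)>110)
print("rail px",g.sum(),"A",np.percentile(A[g],[2,50,98]),"D",np.percentile(D[g],[2,50,98]),"H",np.percentile(H[g],[2,50,98]))
top=g&(H>np.percentile(H[g],60)); 
for lo in np.arange(-.03,.035,.01):
    k=g&(A>=lo)&(A<lo+.01)
    if k.sum()>10: print(round(lo,3),k.sum(),"D",np.percentile(D[k],[3,97]),"H",np.percentile(H[k],[3,50,97]))
E
python3 m.py; python3 - <<'E'
from h import *
c,o=wcap(); save("v7.png",cv2.resize(c["color"][0:340,200:460],None,fx=1.75,fy=1.75,interpolation=cv2.INTER_CUBIC))
E
```

```text
a,d,h -0.03245168622242765 0.030669930880974854 0.2216390509156386 [-0.2079 -0.0825 -0.1288] 0.032415430047290174
lever_right_pad 0.65 [142. 211.] [0.6089 0.0271 0.094 ] [0.6016 0.0915 0.0132] a,d -0.04728233265266027 -0.14914112224994477
lever_right_pad 0.64 [299.  37.] [ 0.6875 -0.1766  0.094 ] [ 0.6876 -0.1766  0.0932] a,d 0.10073214592270839 0.01135469732994722
lever_left_pad 0.84 [299. 264.] [ 0.502  -0.0992  0.094 ] [ 0.5022 -0.0994  0.0945] a,d -0.1002423175930406 0.007638017908106677
board_rail 0.92 [302. 335.] [ 0.4609 -0.0874  0.145 ] [ 0.3455 -0.0283  0.0085] a,d -0.14279176207813837 0.011730997343975728
board_rail 0.86 [334. 170.] [ 0.5864 -0.1645  0.145 ] [ 0.5876 -0.1648  0.1503] a,d 0.00231814398119559 0.037259448874831874
rail px 1204 A [-0.0221  0.0044  0.0278] D [0.0315 0.0374 0.0428] H [0.1431 0.1486 0.151 ]
-0.03 30 D [0.0339 0.0425] H [0.1462 0.1489 0.1501]
-0.02 212 D [0.0315 0.0424] H [0.1444 0.1488 0.1509]
-0.01 235 D [0.0315 0.043 ] H [0.1446 0.1485 0.1507]
0.0 235 D [0.0315 0.0428] H [0.145  0.1487 0.1509]
0.01 243 D [0.0315 0.0426] H [0.1449 0.1488 0.151 ]
0.02 211 D [0.0315 0.0425] H [0.1437 0.1487 0.1509]
0.03 15 D [0.0353 0.0363] H [0.1345 0.1457 0.1473]
```

View pics/v7.png

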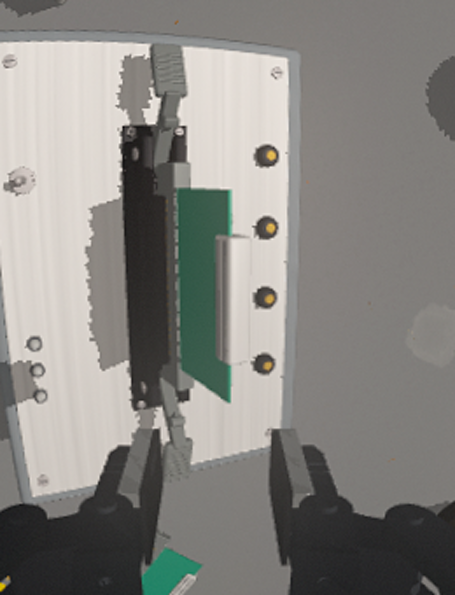

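v7 shows both levers swung out, with pads at about (170,70) and (178,455). The board is level and raised, with its rail at (232,300). I'll descend onto the rail and grip it.

apply_moves(
  plan=[
    [0.018,0.002,0,0],
    [0.0175,0.002,0,0],
    [0,0,0.02,0],
    [0,0,0.02,0],
    [0,0,0.015,0],
    [0,0,0.01,0],
    [0,0,0.0055,0],
    [0,0,0,0],
    [0,0,0,0],
    [0,0,0,0],
  ],
)

```text
time: 16.9
position: [0.5894, -0.1629, 0.1529]
tool_rot: [0.982, -0.188, 0.001, 0.0]
force: [0.8, 0.6, -0.0]
finger_gap: 0.0322
grip_force: 0.0
```

apply_moves(
  plan=[
    [0,0,0,0],
    [0,0,0,0],
    [0,0,0,0],
    [0,0,0,0],
    [0,0,0,0],
    [0,0,0,0],
    [0,0,0,0],
    [0,0,0,0],
    [0,0,0,0],
    [0,0,0,0],
  ],
  gripper=0,
  squeeze=20,
)

```text
time: 17.9
position: [0.5894, -0.1624, 0.1529]
tool_rot: [0.982, -0.188, 0.001, -0.0]
force: [-1.2, 1.5, 5.4]
finger_gap: 0.0131
grip_force: 18.9
```

apply_moves(
  plan=[
    [0,0.0019,-0.004,0],
    [0,0.0019,-0.004,0],
    [0,0.0019,-0.004,0],
    [0,0.0019,-0.004,0],
    [0,0.0019,-0.004,0],
    [0,0.0019,-0.004,0],
    [0,0.0019,-0.004,0],
    [0,0.0019,-0.004,0],
    [0,0.0019,-0.004,0],
    [0,0.0019,-0.004,0],
  ],
)

```text
time: 18.9
position: [0.5817, -0.1808, 0.1923]
tool_rot: [0.982, -0.188, -0.0, 0.0]
force: [-0.7, -0.4, -1.1]
finger_gap: 0.0119
grip_force: 20.3
```

apply_moves(
  plan=[
    [0,0.0019,-0.004,0],
    [0,0.0019,-0.006,0],
    [0,0,-0.008,0],
    [0,0,-0.01,0],
    [0,0,-0.015,0],
    [0,0,-0.015,0],
    [0,0,-0.015,0],
    [0,0,0,0],
    [0,0,0,0],
    [0,0,0,0],
  ],
)

```text
time: 19.9
position: [0.5799, -0.1837, 0.2641]
tool_rot: [0.982, -0.188, -0.001, -0.0]
force: [-0.3, 0.3, -0.7]
finger_gap: 0.0117
grip_force: 20.3
```

```bash
python3 - <<'E'
from h import *
c,o=wcap(); s=arm.capture("scene"); print(o["position"],o["finger_gap"],o["grip_force"])
a=c["color"][40:400,180:480]; b=cv2.resize(s["color"][80:200,260:400],(420,360),interpolation=cv2.INTER_CUBIC)
save("v8.png",np.hstack([a,b]))
E
```

```text
[ 0.57989457 -0.18369631  0.26409823] 0.01165628757973869 20.335629083601816
```

View pics/v8.png

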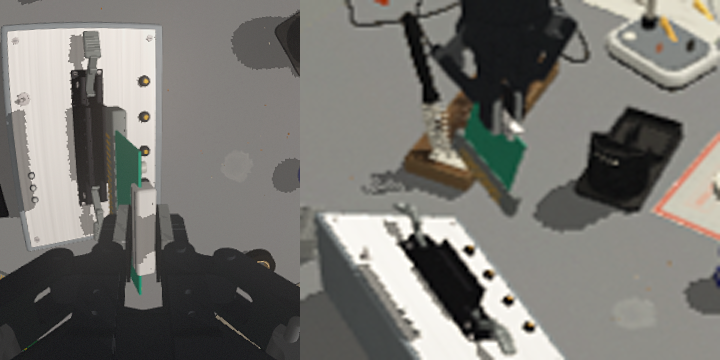

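v8 shows the board held by its rail, clear of the socket and leaning only about 9°. Both levers are still out. Next is the carry to the rack.

apply_moves(
  plan=[
    [-0.0139,-0.0381,0,0],
    [-0.0139,-0.0381,0,0],
    [-0.0139,-0.0381,0,0],
    [-0.0139,-0.0381,0,0],
    [-0.0139,-0.0381,0,0],
    [-0.0139,-0.0381,0,0],
    [-0.0139,-0.0381,0,0],
    [0,0,0,-8.05],
    [0,0,0,-8.05],
    [0,0,0,-8.05],
  ],
  squeeze=50,
)

```text
time: 21.0
position: [0.5881, 0.1003, 0.2641]
tool_rot: [1.0, 0.025, -0.001, 0.0]
force: [0.1, -0.7, -0.8]
finger_gap: 0.0101
grip_force: 49.7
```

apply_moves(
  plan=[
    [0,0,0,-8.05],
    [0,0,0,-8.05],
    [0,0,0,-8.05],
    [0,0,0,-8.05],
    [0,0,0,-8.05],
    [0,0,0,-8.05],
    [0,0,0,-8.05],
    [0,0,0,-8.05],
    [0,0,0,-8.05],
    [0,0,0,0],
  ],
)

```text
time: 22.0
position: [0.5882, 0.0994, 0.2642]
tool_rot: [0.794, 0.608, -0.001, -0.001]
force: [-0.1, -0.2, -1.3]
finger_gap: 0.0101
grip_force: 49.7
```

```bash
cat > k.py <<'E'
from h import *
import sys
np.set_printoptions(precision=4,suppress=True)
c,o=wcap(); print(o["position"],o["tool_rot"],np.degrees(R.from_quat(o["tool_rot"]).as_matrix()[:2,0]@[0,1]),o["finger_gap"],o["grip_force"],o["force"])
Rt=R.from_quat(o["tool_rot"]).as_matrix(); print("tool yaw",np.degrees(np.arctan2(Rt[1,0],Rt[0,0])))
P=wcloud(c); T=(P-o["position"])@Rt; C=c["color"].astype(int)
near=(abs(T[...,0])<.07)&(abs(T[...,1])<.03)&(T[...,2]>-.02)&(T[...,2]<.085)&(c["range_z"]>0)
grn=near&(C[...,1]>C[...,0]+25)&(C[...,2]<C[...,1])
for lo in np.arange(-.02,.085,.007):
    k=grn&(T[...,2]>=lo)&(T[...,2]<lo+.007)
    if k.sum()>15: print("green z",round(lo,3),k.sum(),"x",np.percentile(T[k][:,0],[5,95]),"y",np.median(T[k][:,1]))
a0=np.radians(-15)
g=(abs(P[...,2]-.048)<.008)&(C.min(-1)>90)&(P[...,0]>.45)&(P[...,0]<.75)&(P[...,1]>0)&(P[...,1]<.2)
Q=P[g]; s=Q[:,0]*np.cos(a0)+Q[:,1]*np.sin(a0); h,ed=np.histogram(s,bins=np.arange(.49,.61,.003)); print("hoops",[(round(x+.0015,4),n) for x,n in zip(ed,h) if n>8])
pos=o["position"]; print("tcp s,t",pos[0]*np.cos(a0)+pos[1]*np.sin(a0),-pos[0]*np.sin(a0)+pos[1]*np.cos(a0))
if len(sys.argv)>1: save(sys.argv[1],c["color"])
E
python3 k.py v9.png
```

```text
[0.5882 0.0994 0.2642] [ 0.7939  0.6081 -0.0006 -0.0005] 55.31871833296376 0.010120387919792511 49.67545732506551 [-0.0894 -0.1807 -1.2777]
tool yaw 74.90465811732102
green z 0.001 187 x [-0.0398  0.0402] y -0.001743071664576109
green z 0.008 208 x [-0.0405  0.0409] y -0.003376228998403165
green z 0.015 177 x [-0.0389  0.0406] y -0.0054108351899252345
green z 0.022 232 x [0.008  0.0406] y -0.007620694813210174
green z 0.029 179 x [0.0048 0.0403] y -0.009680425898976386
green z 0.036 227 x [0.001  0.0406] y -0.011770472482600748
green z 0.043 152 x [-0.003   0.0396] y -0.013871721380746532
green z 0.05 34 x [0.0063 0.0407] y -0.014854399341782754
hoops [(np.float64(0.5125), np.int64(14)), (np.float64(0.5305), np.int64(14)), (np.float64(0.5335), np.int64(96)), (np.float64(0.5515), np.int64(127)), (np.float64(0.5545), np.int64(18)), (np.float64(0.5725), np.int64(134)), (np.float64(0.5755), np.int64(9)), (np.float64(0.5815), np.int64(19)), (np.float64(0.5845), np.int64(10)), (np.float64(0.5905), np.int64(69)), (np.float64(0.5935), np.int64(81))]
tcp s,t 0.5424615738737955 0.2482158588292063
```

View pics/v9.png

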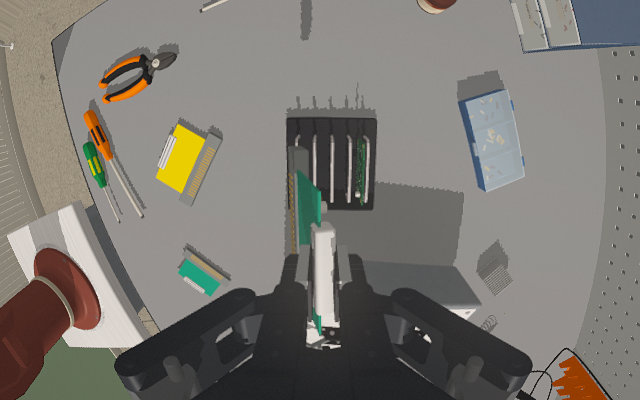

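v9 shows the board over the rack with its strip at (295,200), but it still appears to lean, while the gap says the rail is flat between the pads. I'll cross-check the lean with the scene camera.

```bash
python3 - <<'E'
from h import *
np.set_printoptions(precision=4,suppress=True)
s=arm.capture("scene"); o=arm.get_obs(); K=s["K"];E=s["extrinsics"]
v,u=np.mgrid[:400,:640]; d=s["range_z"]; P=np.stack([(u-K[0,2])/K[0,0]*d,-(v-K[1,2])/K[1,1]*d,-d],-1)@E[:3,:3].T+E[:3,3]
Rt=R.from_quat(o["tool_rot"]).as_matrix(); T=(P-o["position"])@Rt; C=s["color"].astype(int)
k=(abs(T[...,0])<.07)&(abs(T[...,1])<.05)&(T[...,2]>-.02)&(T[...,2]<.1)&(d>0)
g=k&(C[...,1]>C[...,0]+20)&(C[...,2]<C[...,1]); print(k.sum(),g.sum())
for lo in np.arange(-.02,.1,.007):
    m=g&(T[...,2]>=lo)&(T[...,2]<lo+.007); n=k&~g&(T[...,2]>=lo)&(T[...,2]<lo+.007)
    if m.sum()>5: print("green",round(lo,3),m.sum(),np.median(T[m],0))
    if n.sum()>5: print("  other",round(lo,3),n.sum(),np.median(T[n],0))
Q=T[g]; m=Q.mean(0); w,vv=np.linalg.eigh(np.cov(Q.T)); print("normal",vv[:,0],w)
r,c=np.where(k); print(r.min(),r.max(),c.min(),c.max())
save("v10.png",cv2.resize(s["color"][max(r.min()-25,0):r.max()+25,c.min()-25:c.max()+25],None,fx=5,fy=5,interpolation=cv2.INTER_CUBIC)[:600,:800])
E
```

```text
1008 523
  other -0.02 16 [ 0.0073  0.002  -0.0148]
  other -0.013 19 [ 0.006  -0.0165 -0.0088]
  other -0.006 29 [ 0.0043 -0.0151 -0.0024]
green 0.001 7 [-0.0083 -0.0079  0.0074]
  other 0.001 52 [ 0.0092 -0.0089  0.0048]
green 0.008 50 [ 0.0213 -0.007   0.0113]
  other 0.008 28 [ 0.0083 -0.0086  0.0101]
green 0.015 70 [-0.015  -0.0088  0.0189]
green 0.022 95 [ 0.0002 -0.0108  0.0257]
green 0.029 93 [-0.0011 -0.0127  0.0328]
green 0.036 91 [-0.0025 -0.0146  0.04  ]
green 0.043 93 [-0.0037 -0.0166  0.0466]
  other 0.043 8 [ 0.0369 -0.0214  0.0497]
green 0.05 24 [-0.0018 -0.0172  0.051 ]
  other 0.05 107 [-0.0027 -0.0207  0.0541]
  other 0.057 126 [-0.0013 -0.0222  0.0602]
  other 0.064 94 [ 0.0011 -0.0242  0.0668]
normal [0.0035 0.9681 0.2505] [0.     0.0002 0.0007]
165 209 231 273
```

View pics/v10.png

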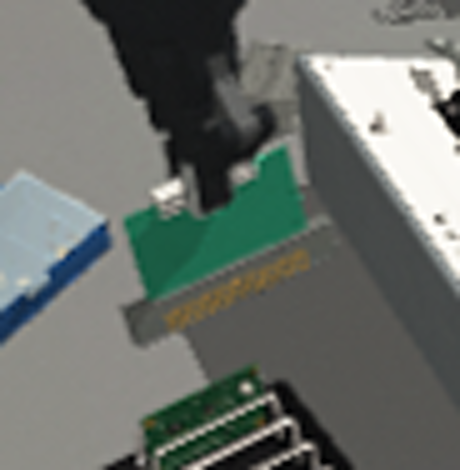

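v10 confirms a lean of about 15°, with the strip offset towards rack −x. I'll put the strip a little way into the slot. Then I'll move the rail back over it, letting the hoop straighten the board at low squeeze.

apply_moves(
  plan=[
    [0,0.0095,0,0],
    [0,0.0095,0,0],
    [0,0,0.025,0],
    [0,0,0.025,0],
    [0,0,0.025,0],
    [0,0,0.025,0],
    [0,0,0.02,0],
    [0,0,0.009,0],
    [0,0,0,0],
    [0,0,0,0],
  ],
  squeeze=20,
)

```text
time: 23.1
position: [0.6078, 0.0951, 0.1367]
tool_rot: [0.794, 0.608, 0.001, 0.0]
force: [0.1, -0.1, -0.6]
finger_gap: 0.0102
grip_force: 49.6
```

```bash
python3 k.py; python3 - <<'E'
from h import *
np.set_printoptions(precision=4,suppress=True)
s=arm.capture("scene"); o=arm.get_obs(); K=s["K"];E=s["extrinsics"]
v,u=np.mgrid[:400,:640]; d=s["range_z"]; P=np.stack([(u-K[0,2])/K[0,0]*d,-(v-K[1,2])/K[1,1]*d,-d],-1)@E[:3,:3].T+E[:3,3]
a=np.radians(-15); S=P[...,0]*np.cos(a)+P[...,1]*np.sin(a); t=-P[...,0]*np.sin(a)+P[...,1]*np.cos(a); C=s["color"].astype(int)
k=(abs(t-.249)<.06)&(S>.5)&(S<.6)&(d>0)
for lo in np.arange(.036,.13,.006):
    m=k&(P[...,2]>=lo)&(P[...,2]<lo+.006)
    if m.sum()>5: print(round(lo,3),[(round(x,3),n) for x,n in zip(np.arange(.5,.6,.004),np.histogram(S[m],bins=np.arange(.5,.605,.004))[0]) if n>3])
r,c=np.where(k); save("v11.png",cv2.resize(s["color"][150:280,200:330],None,fx=4,fy=4,interpolation=cv2.INTER_CUBIC))
E
```

```text
[0.6078 0.0951 0.1367] [0.7938 0.6082 0.0009 0.0004] 55.32089527209728 0.010166014534690088 49.62056413292885 [ 0.0888 -0.0674 -0.6417]
tool yaw 74.91310295351458
green z 0.001 187 x [-0.0411  0.0402] y -0.0017756856877038268
green z 0.008 212 x [-0.0405  0.0409] y -0.003362736558926909
green z 0.015 184 x [-0.0397  0.0409] y -0.005404743189751446
green z 0.022 234 x [0.0086 0.0406] y -0.007647314916089369
green z 0.029 175 x [0.0044 0.0401] y -0.009672534786257238
green z 0.036 227 x [0.0007 0.0403] y -0.011745560283543217
green z 0.043 153 x [-0.0028  0.0396] y -0.01388740089415086
green z 0.05 34 x [0.0064 0.0408] y -0.014825469394326978
green z 0.071 204 x [-0.0219  0.0331] y 0.023546117235550848
hoops [(np.float64(0.5095), np.int64(9)), (np.float64(0.5125), np.int64(353)), (np.float64(0.5155), np.int64(36)), (np.float64(0.5305), np.int64(110)), (np.float64(0.5335), np.int64(281)), (np.float64(0.5545), np.int64(41)), (np.float64(0.5695), np.int64(29)), (np.float64(0.5725), np.int64(308)), (np.float64(0.5815), np.int64(27)), (np.float64(0.5845), np.int64(26)), (np.float64(0.5905),
[... 950 characters left out ...]
p.float64(0.544), np.int64(40))]
0.09 [(np.float64(0.54), np.int64(6)), (np.float64(0.544), np.int64(48)), (np.float64(0.548), np.int64(8))]
0.096 [(np.float64(0.544), np.int64(33)), (np.float64(0.548), np.int64(35))]
0.102 [(np.float64(0.544), np.int64(10)), (np.float64(0.548), np.int64(41)), (np.float64(0.552), np.int64(8))]
0.108 [(np.float64(0.544), np.int64(4)), (np.float64(0.548), np.int64(41)), (np.float64(0.552), np.int64(24))]
0.114 [(np.float64(0.548), np.int64(13)), (np.float64(0.552), np.int64(28))]
0.12 [(np.float64(0.552), np.int64(34)), (np.float64(0.556), np.int64(9))]
0.126 [(np.float64(0.54), np.int64(7)), (np.float64(0.552), np.int64(22)), (np.float64(0.556), np.int64(7))]
```

apply_moves(
  plan=[
    [0,-0.0015,0,0],
    [0,0,0.004,0],
    [0,0,0.004,0],
    [0,0,0.004,0],
    [0,0,0.004,0],
    [0,0,0.004,0],
    [0,0,0.003,0],
    [0,0,0.003,0],
    [0,0,0,0],
    [0,0,0,0],
  ],
  gripper=0,
  squeeze=20,
)

```text
time: 24.2
position: [0.6054, 0.0953, 0.1099]
tool_rot: [0.794, 0.608, 0.0, -0.0]
force: [-0.3, -0.4, -0.5]
finger_gap: 0.0099
grip_force: 49.7
```

apply_moves(
  plan=[
    [0,-0.002,0,0],
    [0,-0.002,0,0],
    [0,-0.002,0,0],
    [0,-0.001,0,0],
    [0,-0.001,0,0],
    [0,0,0,0],
    [0,0,0,0],
    [0,0,0,0],
    [0,0,0,0],
    [0,0,0,0],
  ],
)

```text
time: 25.2
position: [0.5974, 0.0974, 0.1098]
tool_rot: [0.794, 0.608, -0.0, -0.0]
force: [0.5, 0.2, -1.3]
finger_gap: 0.0102
grip_force: 38.1
```

apply_moves(
  plan=[
    [0,-0.002,0,0],
    [0,-0.002,0,0],
    [0,-0.002,0,0],
    [0,0,0,0],
    [0,0,0,0],
    [0,0,0,0],
    [0,0,0,0],
    [0,0,0,0],
    [0,0,0,0],
    [0,0,0,0],
  ],
)

```text
time: 26.2
position: [0.5918, 0.0989, 0.1099]
tool_rot: [0.794, 0.608, 0.0, -0.0]
force: [0.6, 0.1, -1.7]
finger_gap: 0.0099
grip_force: 20.1
```

```bash
python3 k.py
```

```text
[0.5918 0.0989 0.1099] [ 0.7937  0.6083  0.     -0.    ] 55.32800578239641 0.009883405014676076 20.075340284092817 [ 0.5612  0.1071 -1.7317]
tool yaw 74.9403548300331
green z 0.008 200 x [-0.0417  0.0408] y -0.001881541921685379
green z 0.029 41 x [0.0212 0.0409] y -0.0038434278989057293
green z 0.05 24 x [0.0085 0.0411] y -0.004579080054143879
hoops [(np.float64(0.5125), np.int64(440)), (np.float64(0.5155), np.int64(25)), (np.float64(0.5305), np.int64(112)), (np.float64(0.5335), np.int64(267)), (np.float64(0.5395), np.int64(106)), (np.float64(0.5425), np.int64(96)), (np.float64(0.5455), np.int64(239)), (np.float64(0.5485), np.int64(110)), (np.float64(0.5515), np.int64(173)), (np.float64(0.5545), np.int64(118)), (np.float64(0.5695), np.int64(28)), (np.float64(0.5725), np.int64(402)), (np.float64(0.5785), np.int64(13)), (np.float64(0.5815), np.int64(39)), (np.float64(0.5845), np.int64(43)), (np.float64(0.5905), np.int64(225)), (np.float64(0.5935), np.int64(270))]
tcp s,t 0.5460304240029688 0.24872581860211834
```

apply_moves(
  plan=[
    [0,0.001,0.003,0],
    [0,0,0.003,0],
    [0,0,0.003,0],
    [0,0,0.003,0],
    [0,0,0.003,0],
    [0,0,0.003,0],
    [0,0,0.002,0],
    [0,0,0.001,0],
    [0,0,0,0],
    [0,0,0,0],
  ],
)

```text
time: 27.25
position: [0.5929, 0.0987, 0.089]
tool_rot: [0.794, 0.608, 0.0, 0.0]
force: [-0.5, 0.4, -1.1]
finger_gap: 0.0096
grip_force: 20.0
```

apply_moves(
  plan=[
    [0,0,0.001,0],
    [0,0,0.001,0],
    [0,0,0.001,0],
    [0,0,0,0],
    [0,0,0,0],
    [0,0,0,0],
    [0,0,0,0],
    [0,0,0,0],
    [0,0,0,0],
    [0,0,0,0],
  ],
)

```text
time: 28.25
position: [0.5933, 0.0986, 0.0871]
tool_rot: [0.794, 0.608, 0.001, 0.0]
force: [-1.9, -1.2, 4.8]
finger_gap: 0.0093
grip_force: 21.8
```

```bash
python3 k.py v12.png | grep -v hoops; python3 - <<'E'
from h import *
c,o=wcap(); P=wcloud(c); C=c["color"].astype(int); Rt=R.from_quat(o["tool_rot"]).as_matrix(); T=(P-o["position"])@Rt
k=(abs(T[...,0])<.03)&(abs(T[...,1])<.012)&(abs(T[...,2])<.03)&(C.min(-1)>110)&(C.max(-1)-C.min(-1)<40)
print("rail H",k.sum(),np.percentile(P[k][:,2],[2,25,50,75,98]))
g=(C[...,1]>C[...,0]+25)&(abs(T[...,0])<.06)&(abs(T[...,1])<.02)&(T[...,2]>-.02); print("green H",np.percentile(P[g][:,2],[2,50,98]))
k=(abs(T[...,0])<.07)&(T[...,0]>.043)&(abs(T[...,1])<.012); print("strip-end H",np.histogram(P[k][:,2],bins=np.arange(0,.09,.004)))
E
```

```text
[0.5933 0.0986 0.0871] [0.7937 0.6083 0.0005 0.0005] 55.32463775341578 0.0093340015259849 21.826807125471532 [-1.857  -1.1953  4.7926]
tool yaw 74.92740135946123
green z 0.008 193 x [-0.0417  0.0408] y -0.0018929549627675181
green z 0.022 29 x [0.0287 0.041 ] y -0.0036727208111658844
green z 0.029 27 x [0.0185 0.041 ] y -0.003823937076624882
green z 0.043 27 x [0.0267 0.0409] y -0.004773556968315712
green z 0.05 32 x [0.0088 0.0409] y -0.005029162820683173
tcp s,t 0.5475335247071342 0.24877832197764368
rail H 2754 [0.07259169 0.08162942 0.08234385 0.08574565 0.10744482]
green H [0.03253878 0.07499651 0.07917699]
strip-end H (array([286,   1, 403, 410,  18,  26,  11,  98, 150,   0,   0,   0,   0,
         0,   0,   0,   0,   0,   0,   0,   0,   0]), array([0.   , 0.004, 0.008, 0.012, 0.016, 0.02 , 0.024, 0.028, 0.032,
       0.036, 0.04 , 0.044, 0.048, 0.052, 0.056, 0.06 , 0.064, 0.068,
       0.072, 0.076, 0.08 , 0.084, 0.088]))
```

View pics/v12.png

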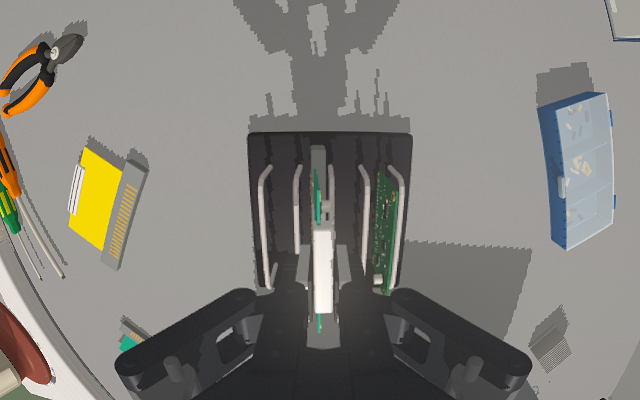

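v12 shows the strip seated between hoops at (297,210) and (331,200), next to the filled slot. The rail top is at 82 mm and the strip top at 32 mm, so the board is on the base. I'll release it and retreat.

apply_moves(
  plan=[
    [0,0,0,0],
    [0,0,0,0],
    [0,0,0,0],
    [0,0,0,0],
    [0,0,0,0],
    [0,0,0,0],
    [0,0,0,0],
    [0,0,0,0],
    [0,0,-0.001,0],
    [0,0,-0.002,0],
  ],
  gripper=30,
)

```text
time: 29.35
position: [0.5927, 0.0986, 0.0889]
tool_rot: [0.794, 0.608, -0.0, -0.0]
force: [0.1, 0.2, -0.5]
finger_gap: 0.0256
grip_force: 0.0
```

apply_moves(
  plan=[
    [0,0,-0.005,0],
    [0,0,-0.01,0],
    [0,0,-0.015,0],
    [0,0,-0.02,0],
    [0,0,-0.025,0],
    [0,0,-0.025,0],
    [0,0,-0.025,0],
    [0,0,-0.025,0],
    [0,0,0,0],
    [0,0,0,0],
  ],
)

```text
time: 30.35
position: [0.5928, 0.0987, 0.2399]
tool_rot: [0.794, 0.608, 0.001, 0.0]
force: [-0.3, -0.9, -0.3]
finger_gap: 0.0257
grip_force: 0.0
```

```bash
python3 k.py; python3 - <<'E'
from h import *
np.set_printoptions(precision=4,suppress=True)
c,o=wcap(); P=wcloud(c); C=c["color"].astype(int); a=np.radians(-15)
S=P[...,0]*np.cos(a)+P[...,1]*np.sin(a); t=-P[...,0]*np.sin(a)+P[...,1]*np.cos(a)
k=(abs(S-.543)<.03)&(abs(t-.249)<.07)&(P[...,2]<.1)
for lo in np.arange(.02,.1,.008):
    m=k&(P[...,2]>=lo)&(P[...,2]<lo+.008)&(C[...,1]>C[...,0]+25)
    n=k&(P[...,2]>=lo)&(P[...,2]<lo+.008)&(C.min(-1)>100)
    for q,l in((m,"green"),(n,"bright")):
        if q.sum()>10: print(l,round(lo,3),q.sum(),"s",np.median(S[q]),"t",np.percentile(t[q],[3,97]))
E
```

```text
[0.5928 0.0987 0.2399] [0.7937 0.6084 0.0007 0.0004] 55.32881140517279 0.025658940948738173 0.0 [-0.2896 -0.894  -0.3204]
tool yaw 74.94349015178953
hoops [(np.float64(0.5095), np.int64(12)), (np.float64(0.5125), np.int64(189)), (np.float64(0.5155), np.int64(20)), (np.float64(0.5305), np.int64(68)), (np.float64(0.5335), np.int64(122)), (np.float64(0.5515), np.int64(134)), (np.float64(0.5545), np.int64(91)), (np.float64(0.5695), np.int64(51)), (np.float64(0.5725), np.int64(186)), (np.float64(0.5815), np.int64(16)), (np.float64(0.5905), np.int64(74)), (np.float64(0.5935), np.int64(104))]
tcp s,t 0.5470627719293959 0.24876414068343786
bright 0.02 15 s 0.5327390988676322 t [0.2134 0.2888]
bright 0.028 154 s 0.5468872274155365 t [0.1984 0.2983]
bright 0.036 22 s 0.5336049567353292 t [0.2136 0.2887]
bright 0.044 599 s 0.5512572662815194 t [0.2159 0.2848]
green 0.052 15 s 0.5409327715323954 t [0.2107 0.2891]
green 0.068 17 s 0.5403516434478965 t [0.2123 0.2893]
bright 0.068 36 s 0.5440893675700011 t [0.2721 0.281 ]
green 0.076 43 s 0.5394838320030017 t [0.2061 0.2879]
bright 0.076 569 s 0.5413153899374537 t [0.2245 0.2716]
```

```bash
python3 -c "
from station import arm
print(arm.finish_job())"
```

```text
the job is handed in; nothing more can be done
None
```

I handed the job in at about 30 s of the 58 s: both ejector levers are swung out to their stops, and the board stands upright on the rack's base in the slot at x = -10 mm, let go with the arm clear. The hand-in call returned no verdict.

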